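# Find the clear slide gap with a feeler and mark it with its turn button

## Robot

A 7-joint arm with a two-finger parallel gripper is mounted at the origin on a cart in front of the work surface, level with it; the furniture and walls round the work are solid. World frame = base frame: x ahead of the robot, y to its left, z up, the work surface at z = 0. Lengths are in m, angles in rad, forces in N, time in s.
With the tool pointing down it reaches from about 0.35 to 0.9 m from the base axis. Payload 8.1 kg.
Tool frame: the origin (TCP) lies between the finger pads; the fingertips stand 11 mm ahead of it and the grasp point (between the pads) lies 8 mm behind it; z points along the fingers, y is the line along which they close (so a half turn about z gives the same grasp; the last joint's range is limited). The gripper opens to 92 mm and grips with 3 to 60 N. Pads are 19 mm wide; open, the fingers measure 130 mm over their backs; the gripper's body (75 mm by 190 mm) begins 47 mm behind the grasp point.
Start: joints at [1.127, 0.434, 0.025, 1.573, -0.012, 1.134, -0.075], TCP at [0.209, -0.589, 0.238] pointing down, gripper open.
Joint ranges: [-2.62, 2.62], [-0.44, 2.09], [-1.27, 1.32], [0.08, 2.57], [-1.32, 4.46], [0.12, 2], [-2.74, 2.74]. Speed limits (rad/s): [2.22, 2.22, 3.01, 3.01, 3.14, 3.14, 3.14].

## Interface

Orientations are given as a rotation vector (axis times angle).
In Python, from cell import observe, get_image, camera_params, sign_off gives the robot as it stands.
- The arm moves only by the shell command python3 -m pendant 'ROWS' [FORCE]. ROWS is JSON, one flat list of numbers, 7 for each row, row after row: the shift along the tool's x, y, z in m, then the turn, a rotation vector about the tool's x, y, z in rad, then the finger opening in m, from 0 to 0.0918. In form: [dx, dy, dz, rx, ry, rz, jaw, dx, dy, dz, rx, ry, rz, jaw, ...]. A call has 1 to 10 rows; each row shifts and turns the commanded pose from where the row before left it, along the tool's axes as they then stand; what a row does not reach is not made up. A row lasts 1/8 s, in which the tool goes at most 62.5 mm and 10.7 degrees, less where a joint would pass 70% of its speed; a pose out of reach is approached as far as the arm can. A call is refused whole if a number of a shift passes 0.0625 or a number of a turn 0.188, either way. A call with a gripper value outside its range is refused whole. The fingers move at their own pace and stop on an object; FORCE is the grip in N (left out, the last holds). Time passes only in rows, so rows that do not move let the fingers close. It gives the time, the measured TCP pose, the force, the opening and the grip force at its end, in the units of the state.
- observe(): the state, without advancing time (a new reading comes with each control period).
- get_image(name): name is "side" or "top" or "wrist"; returns the picture (480x640x3 uint8, red, green, blue); there is no depth.
- camera_params(name): a dict with "intrinsics" (3x3 intrinsics, pixels), "eye" and "rotation" of the camera in the world; the wrist camera has in their place "T_tool_cam" (4x4, takes a point from camera to tool coordinates, whose origin is the TCP and whose axes are the flange's). Camera axes: x right, y down, z forward; pixel columns grow to the right and rows downward; lengths in m; the calibration is good to about 2 mm. A picture is of the moment at which its call begins: read the wrist's pose just before it. camera_params takes no time and is no camera call.
- sign_off(): hands the job in; it is judged then, once.
The state is a dict: "clock": time; "joints": joint angles; "dq": joint speeds; "joint_efforts": joint torques, N m; "position": TCP position; "ee_rot": TCP orientation; "force": force on the tool from outside, world axes, zero at the start; "ft_torque": the same for the moment, N m; "width": opening from 0.0 (shut) to 1.0 (fully open); "gripper_force": force on a finger pad.
Only numpy, scipy, OpenCV 4.12 (cv2) and the standard library are available. Lean on these libraries where they do the work, as an engineer would, in place of code of your own. Each camera call takes 0.05 s, during which the arm holds its last target. There are 200 camera calls.

## Task

One of the three gaps in the aluminium slot block is clear right through; the other two are choked somewhere inside. Try them with the feeler blade until you find the gap that takes it right in and pushes the witness pin out of the back, then pull the feeler out again and lay it flat on the desk, clear of the block. Last, turn the button above the clear gap a quarter turn, so that its bar points along the gap, and leave the other two buttons lying across theirs and everything else on the desk where it stands.

Things in the scene. Friction and masses are not known exactly. Their poses are not given: they have to be found in the camera images.
- slot_block: Fixed aluminium block, 184 mm wide (y; 208 over its foot flanges), 60 deep (x), 42 tall. Origin under its centre, on the desk; x points away from the robot, into the gaps; front face at x = -30 mm. Three level gaps, 56 mm apart, run through it front to back. Their mouths look alike; one gap, different from run to run, is clear all the way, two are choked inside and stop the blade 10 to 32 mm in.
- feeler: Loose feeler gauge lying flat on the desk, 80 g: black handle 70 mm long (x) x 24 mm wide (y) x 18 mm tall (z 0 to 18), from whose front end a steel blade 60 mm long, 20 mm wide and 4 mm thick (z 7 to 11 mm) sticks out to +x, with a round end. Origin under the centre of the handle. It weighs most in the handle.
- feeler_tip (a point): End of the feeler's blade, at (95, 0, 9) mm in the feeler's frame, mid-thickness.
- gap_left (a point): Centre of the mouth of the left-hand (+y) gap in the block's front face, 23.5 mm above the desk; same axes as the block. The gap is 28 mm wide (y) and 7 mm high (z 20 to 27 mm); top and bottom lips flare to 11 mm at the mouth over the first 6 mm. If choked, it is under 3 mm high inside, out of sight.
- gap_mid (a point): Centre of the mouth of the middle gap in the block's front face, 23.5 mm above the desk; same axes as the block. The gap is 28 mm wide (y) and 7 mm high (z 20 to 27 mm); top and bottom lips flare to 11 mm at the mouth over the first 6 mm. If choked, it is under 3 mm high inside, out of sight.
- gap_right (a point): Centre of the mouth of the right-hand (-y) gap in the block's front face, 23.5 mm above the desk; same axes as the block. The gap is 28 mm wide (y) and 7 mm high (z 20 to 27 mm); top and bottom lips flare to 11 mm at the mouth over the first 6 mm. If choked, it is under 3 mm high inside, out of sight.
- button_left: Turn button of the left gap: dark bar 34 mm long (its y), 10 wide (its x), 16 tall, on a vertical pivot on the block's top, above the gap's centre line, 18 mm behind the front face. Origin on the pivot, 42 mm above the desk; the bar spans 3 to 19 mm above it. Starts across the gap, within 0.12 rad of parallel to the front face; turns 1.65 rad either way and stays where left (0.03 N m friction).
- button_mid: Turn button of the middle gap: dark bar 34 mm long (its y), 10 wide (its x), 16 tall, on a vertical pivot on the block's top, above the gap's centre line, 18 mm behind the front face. Origin on the pivot, 42 mm above the desk; the bar spans 3 to 19 mm above it. Starts across the gap, within 0.12 rad of parallel to the front face; turns 1.65 rad either way and stays where left (0.03 N m friction).
- button_right: Turn button of the right gap: dark bar 34 mm long (its y), 10 wide (its x), 16 tall, on a vertical pivot on the block's top, above the gap's centre line, 18 mm behind the front face. Origin on the pivot, 42 mm above the desk; the bar spans 3 to 19 mm above it. Starts across the gap, within 0.12 rad of parallel to the front face; turns 1.65 rad either way and stays where left (0.03 N m friction).
- pin_left (a joint): Witness pin of the left gap, a steel bar 16 mm wide and 5 high at the gap's far end: 0 = flush with the block's back, its front end 45 mm in from the mouth; a blade slid in further pushes it out of the back (m, up to 0.016, 1 N friction) and it stays out. The handle's front end meets the block when the blade is 60 mm in and the pin 15 mm out.
- pin_mid (a joint): Witness pin of the middle gap, a steel bar 16 mm wide and 5 high at the gap's far end: 0 = flush with the block's back, its front end 45 mm in from the mouth; a blade slid in further pushes it out of the back (m, up to 0.016, 1 N friction) and it stays out. The handle's front end meets the block when the blade is 60 mm in and the pin 15 mm out.
- pin_right (a joint): Witness pin of the right gap, a steel bar 16 mm wide and 5 high at the gap's far end: 0 = flush with the block's back, its front end 45 mm in from the mouth; a blade slid in further pushes it out of the back (m, up to 0.016, 1 N friction) and it stays out. The handle's front end meets the block when the blade is 60 mm in and the pin 15 mm out.
- optical_post_0: Bystander: bare steel post, 13 mm thick, 75 mm tall, standing; origin under its centre. Leave it alone.
- lens_tube_1: Bystander: black lens tube, 30 mm wide, 30 mm tall; origin under its centre. Leave it alone.
- clamp_fork_0: Bystander: flat black slotted clamp, 26x66 mm, 15 mm tall; origin under its centre. Leave it alone.
- adaptor_block: Bystander: flat black block with wells, 36x62 mm, 20 mm tall; origin under its centre. Leave it alone.

How it is judged:
By the outcome, as a careful person would: the job done as asked, in the order asked, and still so for the second after the job is handed in, with the robot touching nothing.
It also fails if it takes over 67 s, if anything falls off the work surface, if the arm or the gripper's body presses on something with over 40 N, if the wrist force passes 120 N, or if a joint passes its speed limit or range.

## Working session

There is one attempt and no reset: what is moved stays moved. The work goes in short steps, Python scripts to look and compute and a shell command to move; the robot and the scene stay as the last step left them, time stands still between calls to the robot, and variables do not carry over. Pictures are saved under pics/ and viewed, at most 10 in all, crops included, and the job is handed in when it is done.

```bash
mkdir -p pics; ls
python3 - <<'E'
from cell import *
import cv2,numpy as np
o=observe();print(o)
for n in("top","side","wrist"):
    p=camera_params(n);print(n,{k:np.round(v,4).tolist() for k,v in p.items()})
    cv2.imwrite(f"pics/{n}0.png",get_image(n)[:,:,::-1])
E
```

```text
pics
{'clock': 0.0, 'joints': array([ 1.12740004,  0.43522805,  0.02498151,  1.5740853 , -0.01161269,
        1.13398692, -0.07510043]), 'dq': array([ 1.30373598e-03,  1.31700746e-03, -1.64817144e-03, -4.95372413e-05,
       -3.90711958e-05,  2.12147082e-04,  1.41433495e-03]), 'joint_efforts': array([-6.09999279e-04, -6.67855239e+01,  9.85014550e-01, -3.14471626e+01,
       -6.03386946e-02,  4.29551932e-02,  1.29011255e-04]), 'position': array([ 0.20868362, -0.58861671,  0.23694646]), 'ee_rot': array([-3.09462666e+00, -5.32349671e-01,  6.22150572e-04]), 'force': array([-0.30625882,  0.09418429, -0.08823902]), 'ft_torque': array([-0.02653338, -0.01438428, -0.04871659]), 'gripper_force': 0.0, 'width': 0.9993505525116224}
top {'intrinsics': [[529.2445, 0.0, 321.6642], [0.0, 529.2445, 231.0994], [0.0, 0.0, 1.0]], 'eye': [0.2311, 0.0028, 1.3652], 'rotation': [-2.1322, 2.1256, -0.1862]}
side {'intrinsics': [[533.1954, 0.0, 319.4951], [0.0, 533.1954, 231.3797], [0.0, 0.0, 1.0]], 'eye': [-0.52, 0.8227, 0.9493], 'rotation': [-1.065, 2.2337, -1.1935]}
wrist {'intrinsics': [[391.8054, 0.0, 318.9145], [0.0, 391.8054, 239.8129], [0.0, 0.0, 1.0]], 'T_tool_cam': [[-0.0001, -0.9676, -0.2525, 0.0686], [1.0, -0.0002, 0.0002, -0.0012], [-0.0003, -0.2525, 0.9676, -0.147], [0.0, 0.0, 0.0, 1.0]]}
```

View pics/top0.png

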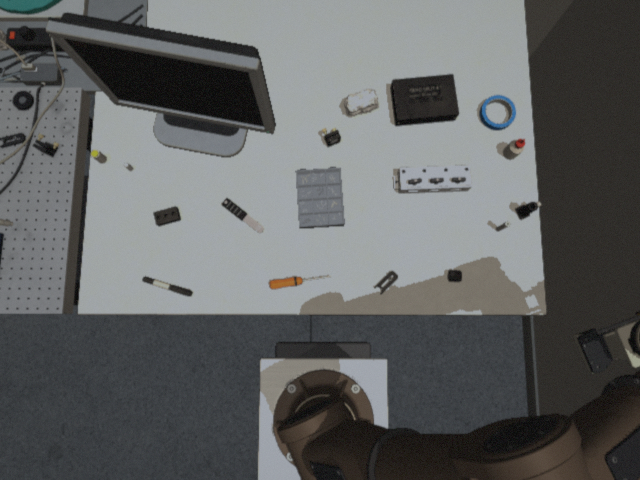

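View pics/side0.png

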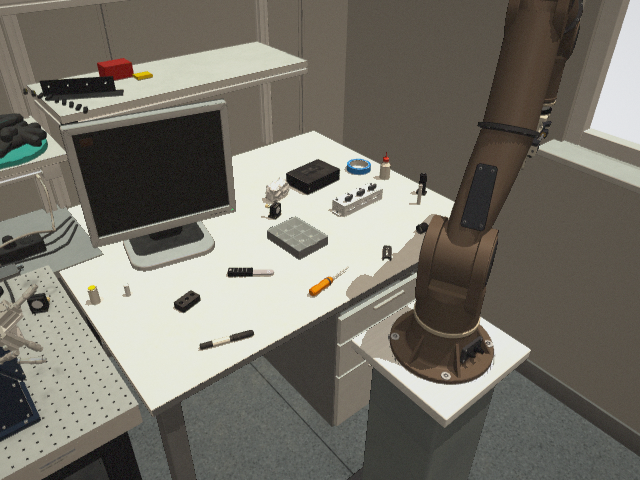

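The top view has the feeler's handle at about (233,208) with its tip at (262,231). The block is at about (435,178), and the tip points towards the robot and to the right.

```bash
cat > h.py <<'E'
from cell import *
import cv2,numpy as np
from scipy.spatial.transform import Rotation as R
def pose(n):
    p=camera_params(n);K=p["intrinsics"]
    if n=="wrist":
        o=observe();T=np.eye(4);T[:3,:3]=R.from_rotvec(o["ee_rot"]).as_matrix();T[:3,3]=o["position"]
        T=T@p["T_tool_cam"];return K,T[:3,3],T[:3,:3]
    r=np.array(p["rotation"]);r=R.from_rotvec(r).as_matrix() if r.ndim==1 else r
    return K,np.array(p["eye"]),r
def plane(P,uv,z):
    K,e,r=P;uv=np.atleast_2d(uv).astype(float)
    d=(r@np.linalg.inv(K)@np.c_[uv,np.ones(len(uv))].T).T
    return e+d*((z-e[2])/d[:,2])[:,None]
def proj(P,X):
    K,e,r=P;c=(np.atleast_2d(X)-e)@r;q=c@K.T;return q[:,:2]/q[:,2:]
def grab(n,name):
    P=pose(n);im=get_image(n)[:,:,::-1].copy();cv2.imwrite(f"pics/{name}.png",im);return P,im
def rel(p,yaw):
    "shift in tool axes and turn about tool z to TCP p, tool-x yaw (tool down)"
    o=observe();M=R.from_rotvec(o["ee_rot"]);cy=np.arctan2(M.as_matrix()[1,0],M.as_matrix()[0,0])
    dw=np.array(p)-o["position"];dy=(yaw-cy+np.pi)%(2*np.pi)-np.pi
    print("now",o["position"].round(4),"yaw",round(cy,4),"tilt",M.as_matrix()[:,2].round(4),"t",o["clock"],"| shift tool",M.inv().apply(dw).round(4),"turn z",round(-dy,4),"j7",o["joints"][6])
E
python3 - <<'E'
from h import *
P=pose("top")
print(plane(P,[[233,208],[262,231],[225,201],[168,216],[128,166],[385,282],[455,276],[500,226]],0.01).round(3))
print(plane(P,[[400,168],[469,168],[470,190],[401,191]],0.042).round(3))
print(proj(P,[[.5,0,0],[.6,0,0],[.5,.1,0]]))
im=cv2.imread("pics/top0.png")
a=cv2.resize(im[150:210,370:490],None,fx=6,fy=6,interpolation=2)[:, :600]
s=cv2.resize(im[185:245,215:315],None,fx=6,fy=6,interpolation=2)
cv2.imwrite("pics/c1.png",np.r_[cv2.resize(im[155:205,385:485],None,fx=6,fy=6,interpolation=2)[:300],s[:290]])
rel([.55,.2,.3],0)
E
```

```text
[[ 0.533  0.238  0.01 ]
 [ 0.472  0.16   0.01 ]
 [ 0.551  0.259  0.01 ]
 [ 0.511  0.407  0.01 ]
 [ 0.646  0.521  0.01 ]
 [ 0.34  -0.157  0.01 ]
 [ 0.356 -0.337  0.01 ]
 [ 0.487 -0.459  0.01 ]]
[[ 0.633 -0.198  0.042]
 [ 0.633 -0.377  0.042]
 [ 0.575 -0.377  0.042]
 [ 0.571 -0.199  0.042]]
[[323.56502477 221.17987813]
 [323.66105454 184.3107921 ]
 [285.5260385  221.06807269]]
now [ 0.2088 -0.5887  0.2372] yaw 0.3407 tilt [-5.0e-04  1.1e-03 -1.0e+00] t 0.15 | shift tool [ 0.5852 -0.6294 -0.0622] turn z 0.3407 j7 -0.07511269039075552
```

View pics/c1.png

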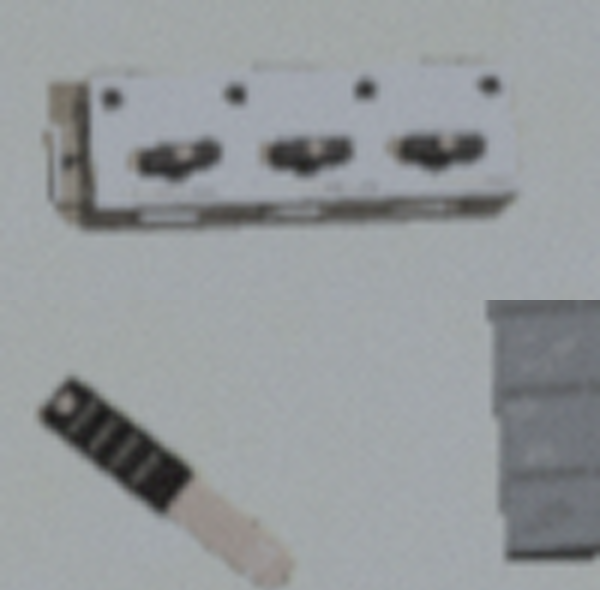

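The crop shows the block's front top edge running from px (400.8,190.3) to (470.8,187.5), a yaw of about +0.04, with the three buttons lying across. The feeler's handle centre is at about (234.7,209.2) and its tip at (261.7,231.3). I'll move above the feeler.

```bash
python3 -m pendant '[0.038,-0.046,0.002,0,0,0,0.0918, 0.038,-0.046,0.002,0,0,0,0.0918, 0.038,-0.046,0.002,0,0,0,0.0918, 0.038,-0.046,0.002,0,0,0,0.0918, 0.038,-0.046,0.002,0,0,0,0.0918, 0.038,-0.046,0.002,0,0,0,0.0918, 0.038,-0.046,0.002,0,0,0,0.0918]'
python3 -m pendant '[0.038,-0.046,0.002,0,0,0,0.0918, 0.038,-0.046,0.002,0,0,0,0.0918, 0.038,-0.046,0.002,0,0,0,0.0918, 0.038,-0.046,0.002,0,0,0,0.0918, 0.038,-0.046,0.002,0,0,0,0.0918, 0.038,-0.046,0.002,0,0,0,0.0918, 0.038,-0.046,0.002,0,0,0,0.0918, 0,0,0,0,0,-0.187,0.0918, 0,0,0,0,0,-0.187,0.0918, 0,0,0,0,0,-0.187,0.0918]'
python3 -m pendant '[0,0,0,0,0,0,0.0918]'
python3 - <<'E'
from h import *
P,im=grab("wrist","w1")
rel([.51,.21,.2],.9)
print(proj(P,[[.53,.236,.018],[.472,.16,.01]]))
hsv=cv2.cvtColor(im,cv2.COLOR_BGR2HSV)
m=(hsv[...,2]<70).astype(np.uint8)
for c in cv2.findContours(m,0,2)[0]:
    if cv2.contourArea(c)>800: print(cv2.contourArea(c),cv2.minAreaRect(c))
E
```

```text
clock: 1.02
position: [0.3523, -0.1949, 0.2238]
ee_rot: [3.096, 0.532, 0.001]
force: [1.5, 0.1, -0.8]
width: 0.997
gripper_force: 0.0
clock: 2.28
position: [0.4949, 0.1958, 0.2094]
ee_rot: [-2.823, -1.378, 0.001]
force: [0.1, 0.4, -0.7]
width: 0.999
gripper_force: 0.0
clock: 2.4
position: [0.495, 0.1955, 0.2094]
ee_rot: [-2.828, -1.367, 0.001]
force: [1.0, -0.1, -0.2]
width: 1.002
gripper_force: 0.0
now [0.495  0.1955 0.2095] yaw 0.8974 tilt [-5.e-04  0.e+00 -1.e+00] t 2.45 | shift tool [0.0207 0.0027 0.0095] turn z -0.0026 j7 -1.397544356490777
[[322.21933058 156.4077874 ]
 [323.8507711  261.30523421]]
94963.5 ((319.49908447265625, 376.7861633300781), (639.6414794921875, 203.58074951171875), 0.1801748126745224)
1119.0 ((490.7927551269531, 256.3658752441406), (14.992681503295898, 87.61347961425781), 51.34019088745117)
1252.5 ((44.630760192871094, 186.35385131835938), (72.68435668945312, 19.597488403320312), 60.2551155090332)
2100.5 ((325.0, 154.0), (82.0, 26.0), 90.0)
1005.5 ((628.8900756835938, 53.3264274597168), (116.36538696289062, 19.130876541137695), 73.61045837402344)
1182.5 ((180.0, 17.5), (35.0, 66.0), 90.0)
```

View pics/w1.png

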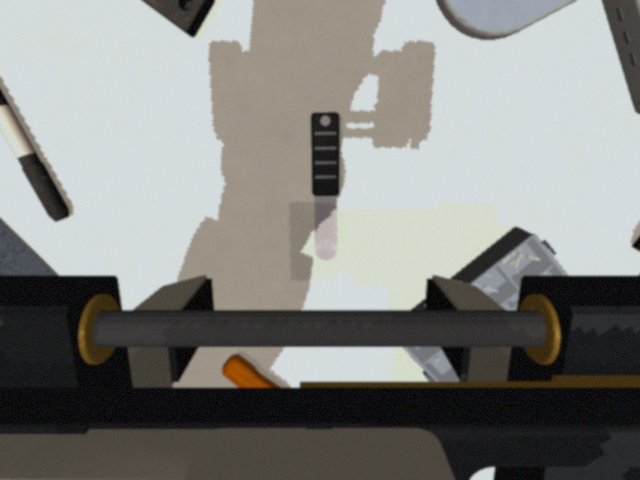

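The wrist view shows the handle at columns 312–338, rows 113–195. It's aligned with the tool's x axis, and the blade tip is near row 260.

Run:
```python
from h import *
P=pose("wrist")
a=plane(P,[[325,113],[325,195]],.018);t=plane(P,[[326,260]],.009)
d=a[1]-a[0];print(a.round(4),t.round(4),np.hypot(*d[:2]),np.arctan2(d[1],d[0]), np.arctan2(*(t[0]-a.mean(0))[[1,0]]))
u=(t[0]-a.mean(0))[:2];L=np.hypot(*u);c1=t[0][:2]-u/L*.095;print(L,c1)
c=a.mean(0);rel([c[0],c[1],.0135],.9)
```

```text
[[0.5537 0.2619 0.018 ]
 [0.5117 0.2087 0.018 ]] [[0.4741 0.1596 0.009 ]] 0.06774880523008833 -2.2403956699944585 -2.2293348290458486
0.09577965485492661 [0.53223712 0.23468913]
now [0.495  0.1955 0.2095] yaw 0.8974 tilt [-5.e-04  0.e+00 -1.e+00] t 2.45 | shift tool [0.0547 0.0047 0.196 ] turn z -0.0026 j7 -1.397544356490777
```

```bash
python3 -m pendant '[0.027,0.0023,0.04,0,0,-0.008,0.06, 0.027,0.0024,0.05,0,0,0,0.06, 0,0,0.05,0,0,0,0.06, 0,0,0.036,0,0,0,0.06, 0,0,0.02,0,0,0,0.06]'
python3 -m pendant '[0,0,0,0,0,0,0.06]'
python3 - <<'E'
from h import *
P,im=grab("wrist","w2"); rel([.5323,.2350,.0135],.905)
m=(im.max(2)<60).astype(np.uint8)
for c in cv2.findContours(m,0,2)[0]:
    if cv2.contourArea(c)>800: print(cv2.contourArea(c),cv2.boundingRect(c))
E
```

```text
clock: 3.08
position: [0.5314, 0.2347, 0.0118]
ee_rot: [2.824, 1.375, -0.004]
force: [0.3, 0.5, 0.0]
width: 0.657
gripper_force: 0.0
clock: 3.2
position: [0.532, 0.2352, 0.0133]
ee_rot: [2.823, 1.377, -0.001]
force: [-0.3, -0.3, 0.8]
width: 0.655
gripper_force: 0.0
now [0.5324 0.2355 0.0139] yaw 0.9076 tilt [ 5.e-04 -0.e+00 -1.e+00] t 3.25 | shift tool [-0.0004  0.0002  0.0004] turn z 0.0026 j7 -1.5947376646992517
2052.0 (292, 339, 63, 43)
53663.0 (0, 276, 640, 204)
24084.5 (171, 223, 469, 159)
2611.5 (0, 0, 66, 62)
```

```bash
python3 -m pendant '[0,0,0,0,0,0,0.0, 0,0,0,0,0,0,0.0, 0,0,0,0,0,0,0.0, 0,0,0,0,0,0,0.0, 0,0,-0.03,0,0,0,0.0, 0,0,-0.04,0,0,0,0.0, 0,0,-0.04,0,0,0,0.0]' 30
python3 -m pendant '[-0.041,0.032,-0.009,0,0,0,0, -0.041,0.032,-0.009,0,0,0,0, -0.041,0.032,-0.009,0,0,0,0, -0.041,0.032,-0.009,0,0,0,0, -0.041,0.032,-0.009,0,0,0,0, -0.041,0.032,-0.009,0,0,0,0, -0.041,0.032,-0.009,0,0,0,0, -0.041,0.032,-0.009,0,0,0,0, -0.041,0.032,-0.009,0,0,0,0, -0.041,0.032,-0.009,0,0,0,0]'
python3 -m pendant '[0,0,0,0,0,-0.182,0, 0,0,0,0,0,-0.182,0, 0,0,0,0,0,-0.182,0, 0,0,0,0,0,-0.182,0, 0,0,0,0,0,-0.182,0, 0,0,0,0,0,-0.182,0]'
python3 -m pendant '[0,0,0,0,0,-0.182,0, 0,0,0,0,0,-0.182,0, 0,0,0,0,0,-0.182,0, 0,0,0,0,0,-0.182,0, 0,0,0,0,0,-0.182,0, 0,0,0,0,0,-0.182,0, -0.035,0,0,0,0,-0.09,0, -0.035,0,0,0,0,0,0, 0,0,0,0,0,0,0]'
python3 - <<'E'
from h import *
P,im=grab("wrist","w3"); rel([.60,-.29,.2],3.18)
E
```

```text
clock: 4.12
position: [0.5318, 0.235, 0.1246]
ee_rot: [-2.822, -1.38, 0.001]
force: [0.1, 0.4, -0.6]
width: 0.261
gripper_force: 30.0
clock: 5.38
position: [0.5326, -0.2865, 0.214]
ee_rot: [-2.822, -1.38, 0.0]
force: [0.2, -0.2, -0.1]
width: 0.26
gripper_force: 30.0
clock: 6.12
position: [0.5327, -0.2848, 0.2135]
ee_rot: [-1.687, -2.65, 0.0]
force: [-0.1, -0.3, -1.1]
width: 0.261
gripper_force: 30.0
clock: 7.25
position: [0.6045, -0.2839, 0.213]
ee_rot: [-0.068, 3.14, 0.002]
force: [-0.6, -0.6, -2.0]
width: 0.26
gripper_force: 30.0
now [ 0.6033 -0.2843  0.2131] yaw -3.0985 tilt [-7.e-04  9.e-04 -1.e+00] t 7.3 | shift tool [ 0.0035 -0.0056  0.0131] turn z 0.0046 j7 1.4884459587123038
```

View pics/w3.png

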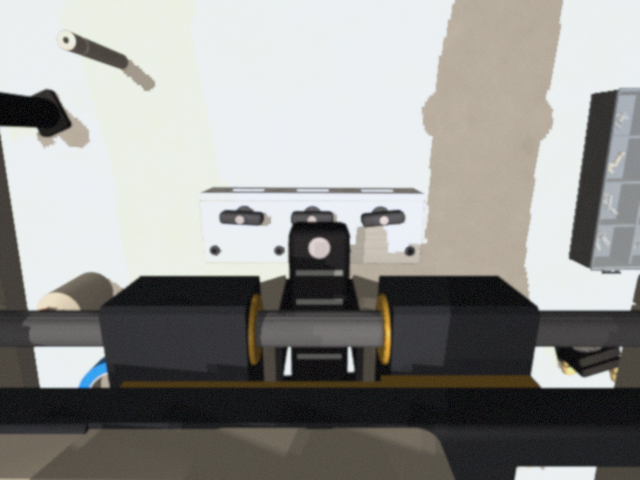

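The block is in clear view. Its front face is at rows 187–194, with bright gap mouths at columns about 232–265, 297–328 and 361–395, and the handle's rear end sits at columns 290–348.

Run:
```python
from h import *
P=pose("wrist");im=cv2.imread("pics/w3.png").astype(int);g=im.sum(2)/3
for c in (215,285,340,410):
    print(c,g[182:206,c-3:c+4].mean(1).round().astype(int), g[248:274,c-3:c+4].mean(1).round().astype(int))
for r in(200,230,250): print(r,g[r,195:212].astype(int),g[r,414:432].astype(int))
print(g[189:192,225:405].mean(0).astype(int).tolist())
```

```text
215 [235 235 234 230 209 164 128 113 112 120 157 211 233 238 239 238 238 236
 232 234 238 240 240 240] [ 83  68  60  60  74 100 139 188 224 236 238 239 238 234 228 229 233 235
 235 235 235 235 235 235 234 233]
285 [240 239 239 237 224 182 136 114 112 118 150 204 233 239 241 241 240 239
 234 235 239 240 240 241] [168 162 160 164 172 189 205 214 217 218 218 218 218 215 213 217 222 224
 225 225 226 227 226 226 226 224]
340 [239 239 239 238 228 194 145 117 113 118 142 190 227 238 241 241 241 238
 235 235 239 241 241 241] [ 39  38  39  37  38  37  37  39  37  38  37  36  37  38  37  36  37  37
  36  37  41  64  99 121 131 132]
410 [239 239 239 238 231 203 156 123 114 113 126 168 218 237 241 241 241 240
 238 238 239 241 241 241] [ 74  60  52  46  50  60  83 122 161 181 188 189 188 186 177 167 164 168
 170 170 170 171 172 170 171 169]
200 [234 235 236 232 229 223 223 225 228 229 228 231 232 233 233 232 231] [239 238 237 237 238 239 239 237 236 232 226 228 227 211 182 174 171 171]
230 [235 234 234 234 233 231 232 234 237 239 239 239 239 240 239 240 240] [241 242 240 242 240 241 238 236 238 2
[... 384 characters left out ...]
 126, 119, 116, 115, 115, 115, 115, 114, 115, 113, 112, 111, 111, 110, 110, 112, 113, 113, 113, 111, 115, 116, 115, 116, 117, 115, 117, 116, 118, 117, 123, 146, 173, 190, 199, 199, 199, 199, 198, 198, 196, 197, 197, 197, 198, 198, 197, 195, 198, 197, 197, 198, 198, 197, 198, 196, 197, 195, 197, 198, 197, 196, 189, 166, 136, 118, 114, 115, 115, 115, 116, 115, 116, 116, 116, 116, 117, 114, 112, 110, 109, 109, 109, 110, 110, 111, 110, 109, 111, 113, 114, 114, 113, 116, 119, 135, 160, 183, 192, 194, 193, 191, 192, 192, 191, 192, 193, 190, 191, 193, 192, 193, 192, 195, 195, 195, 193, 195, 195, 194, 196, 194, 193, 193, 192, 192, 185, 169, 144, 123, 115, 112, 113, 113, 112, 114, 115, 114, 115, 115]
```

Run:
```python
from h import *
P=pose("wrist")
g=plane(P,[[248,190],[312.3,190.2],[376.4,190.5]],.0225);print(g.round(4))
f=plane(P,[[215,192.3],[410,193.1]],.042);print(f.round(4)); f0=plane(P,[[215,186.8],[410,187.5]],.0);print(f0.round(4))
print("yaw",np.arctan2(*( (f[1]-f[0])[:2]*[-1,1])), np.arctan2(*((g[2]-g[0])[:2]*[-1,1])))
print("btn",plane(P,[[240,217],[312,217],[383,217]],.061).round(4))
# feeler in hand: handle rear-end cols
print("handle",plane(P,[[290,255],[348,255],[319.5,247]],observe()["position"][2]+.0045).round(4))
rel([.6,-.29,.2],np.pi+.035)
```

```text
[[ 0.5823 -0.3449  0.0225]
 [ 0.5801 -0.2895  0.0225]
 [ 0.578  -0.2343  0.0225]]
[[ 0.5827 -0.3683  0.042 ]
 [ 0.5765 -0.2098  0.042 ]]
[[ 0.5837 -0.3791  0.    ]
 [ 0.5767 -0.2003  0.    ]]
yaw 0.03877188556961437 0.03898986055871501
btn [[ 0.5984 -0.3444  0.061 ]
 [ 0.596  -0.2886  0.061 ]
 [ 0.5936 -0.2334  0.061 ]]
handle [[ 0.5799 -0.2949  0.2176]
 [ 0.579  -0.2729  0.2176]
 [ 0.5763 -0.2839  0.2176]]
now [ 0.6033 -0.2843  0.2131] yaw -3.0985 tilt [-7.e-04  9.e-04 -1.e+00] t 7.3 | shift tool [ 0.0035 -0.0056  0.0131] turn z 0.008 j7 1.4884459587123038
```

```bash
python3 -m pendant '[0.046,-0.0012,0,0,0,0.003,0, 0.046,-0.0012,0,0,0,0,0, 0.047,-0.0012,0,0,0,0,0, 0,0,0.05,0,0,0,0, 0,0,0.05,0,0,0,0, 0,0,0.045,0,0,0,0, 0,0,0.02,0,0,0,0, 0,0,0.01,0,0,0,0, 0,0,0.01,0,0,0,0, 0,0,0,0,0,0,0]'
python3 - <<'E'
from h import *
rel([.465,-.294,.028],np.pi+.039)
P,im=grab("side","s1");p=proj(P,[[.58,-.29,.03]])[0].astype(int);print(p)
c=cv2.resize(im[p[1]-50:p[1]+50,p[0]-70:p[0]+63],None,fx=6,fy=6,interpolation=2);cv2.imwrite("pics/s1c.png",c)
E
```

```text
clock: 8.55
position: [0.4644, -0.2943, 0.029]
ee_rot: [-0.061, 3.141, -0.001]
force: [0.3, 0.2, -0.3]
width: 0.26
gripper_force: 30.0
now [ 0.4644 -0.2943  0.029 ] yaw -3.1025 tilt [ 3.e-04 -4.e-04 -1.e+00] t 8.55 | shift tool [-0.0006  0.0003  0.001 ] turn z 0.0001 j7 1.3513239865606363
[364 199]
```

View pics/s1c.png

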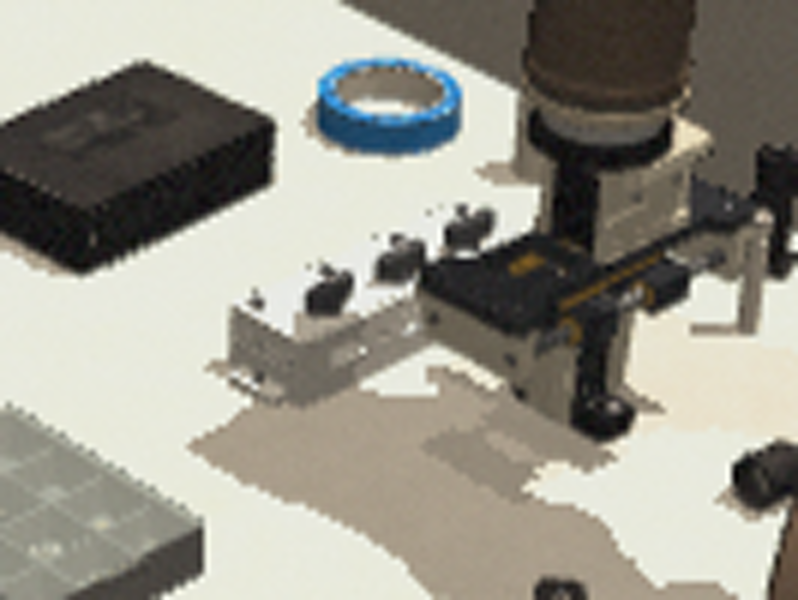

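The side view shows the feeler held level, just in front of the middle gap (crop about (430,310)). I'll edge it in and watch the force.

```bash
python3 -m pendant '[-0.010,0,0.0006,0,0,0,0, -0.010,0,0,0,0,0,0, -0.008,0,0,0,0,0,0, 0,0,0,0,0,0,0]'
python3 -m pendant '[-0.004,0,0,0,0,0,0, -0.004,0,0,0,0,0,0]'
python3 -m pendant '[-0.004,0,0,0,0,0,0, 0,0,0,0,0,0,0]'
```

```text
clock: 9.1
position: [0.4932, -0.2927, 0.0282]
ee_rot: [-0.062, 3.14, 0.0]
force: [-0.4, -0.1, -1.6]
width: 0.256
gripper_force: 30.0
clock: 9.35
position: [0.4979, -0.293, 0.0275]
ee_rot: [0.061, -3.136, 0.0]
force: [-12.3, 0.1, 1.1]
width: 0.261
gripper_force: 30.0
clock: 9.6
position: [0.4984, -0.2931, 0.0262]
ee_rot: [0.06, -3.13, 0.0]
force: [-15.7, 0.1, 2.4]
width: 0.26
gripper_force: 30.0
```

The blade stopped about 12 mm in, with 12–16 N along x, so the middle gap is choked. Next is the left gap.

```bash
python3 -m pendant '[0.02,0,0,0,0,0,0, 0.02,0,0,0,0,0,0, 0,0.028,0,0,0,0,0, 0,0.028,0,0,0,0,0, 0,0,0,0,0,0,0, 0,0,0,0,0,0,0]'
python3 -c "
from h import *
rel([.465+.0022,-.294+.0556,.028],np.pi+.039)"
```

```text
clock: 10.35
position: [0.4621, -0.2389, 0.0282]
ee_rot: [0.061, -3.141, 0.001]
force: [0.3, -0.3, -1.4]
width: 0.258
gripper_force: 30.0
now [ 0.4621 -0.2389  0.0282] yaw -3.1026 tilt [ 0.e+00 -7.e-04 -1.e+00] t 10.35 | shift tool [-0.0051  0.0003  0.0002] turn z -0.0 j7 1.2316908809579112
```

```bash
python3 -m pendant '[-0.010,0,0,0,0,0,0, -0.010,0,0,0,0,0,0, -0.008,0,0,0,0,0,0, 0,0,0,0,0,0,0]'
python3 -m pendant '[-0.004,0,0,0,0,0,0, -0.004,0,0,0,0,0,0]'
python3 -m pendant '[-0.004,0,0,0,0,0,0, 0,0,0,0,0,0,0]'
```

```text
clock: 10.85
position: [0.4909, -0.2369, 0.0281]
ee_rot: [-0.062, 3.14, 0.001]
force: [-0.1, -0.4, -1.8]
width: 0.258
gripper_force: 30.0
clock: 11.1
position: [0.498, -0.2369, 0.0281]
ee_rot: [0.061, -3.141, 0.0]
force: [0.8, 0.3, 0.1]
width: 0.261
gripper_force: 30.0
clock: 11.35
position: [0.5023, -0.2366, 0.0282]
ee_rot: [-0.062, 3.141, 0.0]
force: [0.0, 0.2, -1.0]
width: 0.259
gripper_force: 30.0
```

```bash
python3 -m pendant '[-0.004,0,0,0,0,0,0, -0.004,0,0,0,0,0,0]'
python3 -m pendant '[-0.004,0,0,0,0,0,0, -0.003,0,0,0,0,0,0]'
```

```text
clock: 11.6
position: [0.5101, -0.2364, 0.0282]
ee_rot: [-0.061, 3.141, -0.0]
force: [0.2, 0.7, -1.2]
width: 0.258
gripper_force: 30.0
clock: 11.85
position: [0.5144, -0.2363, 0.0273]
ee_rot: [0.061, -3.135, 0.001]
force: [-13.5, -0.8, 3.5]
width: 0.259
gripper_force: 30.0
```

The left gap stopped the blade about 31 mm in, so it's choked too, which leaves the right gap. I'll back out and check the post's clearance.

```bash
python3 -m pendant '[0.03,0,0,0,0,0,0, 0.025,0,0,0,0,0,0, 0,-0.03,-0.03,0,0,0,0, 0,-0.041,-0.0,0,0,0,0, 0,-0.041,0,0,0,0,0, 0,0,0,0,0,0,0]'
python3 -c "
from h import *
rel([.467,-.35,.028],np.pi+.039)
r=R.from_rotvec([-0.061,3.141,0]).as_matrix();T=np.eye(4);T[:3,:3]=R.from_euler('z',-3.0985).as_matrix()@np.diag([1,-1,-1]);T[:3,3]=[.6033,-.2843,.2131]
p=camera_params('wrist');T=T@p['T_tool_cam'];P=(p['intrinsics'],T[:3,3],T[:3,:3])
print(plane(P,[[67,41]],.075),plane(P,[[124,60]],0.0),plane(P,[[50,112]],.03))"
```

```text
clock: 12.6
position: [0.4657, -0.3542, 0.0577]
ee_rot: [0.052, -3.141, 0.002]
force: [0.4, 0.2, -1.3]
width: 0.257
gripper_force: 30.0
now [ 0.4657 -0.3542  0.0577] yaw -3.1084 tilt [-2.0e-04 -1.4e-03 -1.0e+00] t 12.6 | shift tool [-0.0014  0.0042  0.0297] turn z -0.0058 j7 1.4971859631963709
[[ 0.48137961 -0.4557821   0.075     ]] [[ 0.47959901 -0.4539183   0.        ]] [[ 0.5255965 -0.5024239  0.03     ]]
```

```bash
python3 -m pendant '[0,0.002,0.015,0,0,-0.003,0, 0,0,0.015,0,0,0,0, 0,0,0,0,0,0,0, 0,0,0,0,0,0,0]'
python3 -c "
from h import *
rel([.467,-.3495,.028],np.pi+.039)"
```

```text
clock: 13.1
position: [0.4665, -0.3475, 0.0281]
ee_rot: [0.068, -3.141, -0.0]
force: [0.0, 0.2, -0.6]
width: 0.258
gripper_force: 30.0
now [ 0.4665 -0.3475  0.0281] yaw -3.0983 tilt [-1.e-04  3.e-04 -1.e+00] t 13.1 | shift tool [-0.0004 -0.002   0.0001] turn z 0.0043 j7 1.4626759898054371
```

```bash
python3 -m pendant '[-0.010,-0.002,0,0,0,0.003,0, -0.010,0,0,0,0,0,0, -0.008,0,0,0,0,0,0, 0,0,0,0,0,0,0]'
python3 -m pendant '[-0.005,0,0,0,0,0,0, -0.005,0,0,0,0,0,0]'
python3 -m pendant '[-0.005,0,0,0,0,0,0, -0.005,0,0,0,0,0,0]'
python3 -m pendant '[-0.004,0,0,0,0,0,0, -0.004,0,0,0,0,0,0]'
```

```text
clock: 13.6
position: [0.4954, -0.3486, 0.0282]
ee_rot: [-0.063, 3.14, 0.0]
force: [-1.0, 0.1, -2.1]
width: 0.257
gripper_force: 30.0
clock: 13.85
position: [0.5045, -0.3487, 0.0282]
ee_rot: [0.061, -3.141, 0.0]
force: [-0.9, -0.1, -2.7]
width: 0.261
gripper_force: 30.0
clock: 14.1
position: [0.5147, -0.3483, 0.0282]
ee_rot: [-0.061, 3.141, -0.0]
force: [0.9, 0.3, -0.9]
width: 0.262
gripper_force: 30.0
clock: 14.35
position: [0.5226, -0.3479, 0.0281]
ee_rot: [0.061, -3.141, 0.0]
force: [0.1, 0.3, -1.4]
width: 0.259
gripper_force: 30.0
```

```bash
python3 -m pendant '[-0.005,0,0,0,0,0,0, -0.005,0,0,0,0,0,0, -0.004,0,0,0,0,0,0]'
python3 -m pendant '[-0.004,0,0,0,0,0,0, -0.003,0,0,0,0,0,0]'
python3 -m pendant '[-0.003,0,0,0,0,0,0, 0,0,0,0,0,0,0]'
```

```text
clock: 14.72
position: [0.5364, -0.3474, 0.0281]
ee_rot: [0.061, -3.141, 0.0]
force: [-1.6, -0.1, 0.3]
width: 0.257
gripper_force: 30.0
clock: 14.98
position: [0.5434, -0.3471, 0.0281]
ee_rot: [0.061, -3.141, 0.0]
force: [-1.0, 0.8, -0.9]
width: 0.257
gripper_force: 30.0
clock: 15.22
position: [0.5466, -0.3469, 0.0282]
ee_rot: [-0.062, 3.141, -0.0]
force: [-0.3, 0.1, -0.4]
width: 0.257
gripper_force: 30.0
```

```bash
python3 -m pendant '[-0.002,0,0,0,0,0,0, -0.002,0,0,0,0,0,0]'
python3 -m pendant '[-0.001,0,0,0,0,0,0, -0.001,0,0,0,0,0,0]'
```

```text
clock: 15.48
position: [0.5479, -0.347, 0.0278]
ee_rot: [0.061, -3.136, 0.0]
force: [-13.0, 0.8, 8.1]
width: 0.257
gripper_force: 30.0
clock: 15.72
position: [0.548, -0.347, 0.0276]
ee_rot: [0.06, -3.132, 0.001]
force: [-18.1, 1.5, 11.6]
width: 0.256
gripper_force: 30.0
```

The jump in force at x≈0.5475 is the handle meeting the block, with the blade about 60 mm in, so the right gap is clear. I'll withdraw and lay the feeler down well in front of the block.

```bash
python3 -m pendant '[0.03,0,0,0,0,0,0, 0.04,0,0,0,0,0,0, 0.05,0,0,0,0,0,0, 0,0.04,0,0,0,0,0, 0,0.045,0,0,0,0,0, 0,0,0,0,0,0,0, 0,0,0.006,0,0,0,0, 0,0,0.005,0,0,0,0, 0,0,0,0,0,0,0]'
python3 -c "
from h import *
rel([.433,-.26,.0137],np.pi+.039)
P,im=grab('top','t2');c=proj(P,[[.62,-.29,.03]])[0].astype(int);cv2.imwrite('pics/t2c.png',cv2.resize(im[c[1]-35:c[1]+65,c[0]-60:c[0]+60],None,fx=6,fy=6,interpolation=2))"
```

```text
clock: 16.85
position: [0.4287, -0.2671, 0.0164]
ee_rot: [0.059, -3.14, -0.001]
force: [0.4, 0.5, -0.4]
width: 0.254
gripper_force: 30.0
now [ 0.4287 -0.2671  0.0164] yaw -3.1037 tilt [-9.e-04  4.e-04 -1.e+00] t 16.85 | shift tool [-0.0046  0.007   0.0027] turn z -0.0012 j7 1.27473613039772
```

View pics/t2c.png

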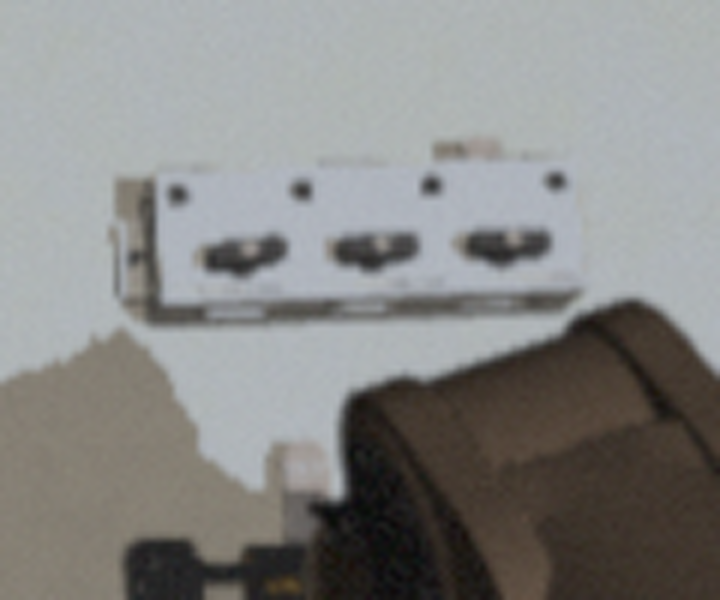

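The witness pin shows at the back of the right gap (crop (465,148)), and the buttons are still across. I'll set the feeler down and release it.

```bash
python3 -m pendant '[0,0,0.0015,0,0,0,0, 0,0,0.001,0,0,0,0, 0,0,0,0,0,0,0, 0,0,0,0,0,0,0]'
python3 -m pendant '[0,0,0,0,0,0,0.045, 0,0,0,0,0,0,0.045, 0,0,0,0,0,0,0.045, 0,0,-0.02,0,0,0,0.045, 0,0,-0.04,0,0,0,0.045, 0,0,-0.05,0,0,0,0.045, 0,0,-0.05,0,0,0,0.045]'
python3 -m pendant '[-0.055,0,0,0,0,0.187,0.045, 0,0,0,0,0,0.187,0.045, 0,0,0,0,0,0.187,0.045, 0,0,0,0,0,0.187,0.045, 0,0,0,0,0,0.187,0.045, 0,0,0,0,0,0.187,0.045, 0,0,0,0,0,0.187,0.045, 0,0,0,0,0,0.187,0.045, 0,0,0,0,0,0.07,0.045, 0,0,0,0,0,0,0.045]'
python3 -c "
from h import *
rel([.600,-.372,.18],np.pi/2+.039)"
```

```text
clock: 17.4
position: [0.4291, -0.2665, 0.0147]
ee_rot: [-0.062, 3.141, -0.0]
force: [-1.0, 0.8, -1.1]
width: 0.258
gripper_force: 30.0
clock: 18.27
position: [0.4288, -0.2663, 0.1761]
ee_rot: [0.062, -3.141, -0.0]
force: [-0.1, -1.4, -0.6]
width: 0.489
gripper_force: 0.0
clock: 19.52
position: [0.484, -0.2642, 0.1747]
ee_rot: [2.171, 2.271, -0.0]
force: [0.7, 0.2, -0.4]
width: 0.492
gripper_force: 0.0
now [ 0.484  -0.2642  0.1747] yaw 1.6157 tilt [-1.e-04 -3.e-04 -1.e+00] t 19.525 | shift tool [-0.1129  0.111  -0.0053] turn z 0.0059 j7 0.11510306881949851
```

```bash
python3 -m pendant '[-0.038,0.037,0,0,0,0.005,0.045, -0.038,0.037,0,0,0,0,0.045, -0.037,0.037,0,0,0,0,0.045, 0,0,0,0,0,0,0.045, 0,0,0,0,0,0,0.045]'
python3 -c "
from h import *
P,im=grab('wrist','w4')
rel([.600,-.372,.18],np.pi/2+.039)
print(proj(P,[[.6,-.344,.061],[.602,-.361,.061],[.598,-.327,.061]]))"
```

```text
clock: 20.15
position: [0.5992, -0.3721, 0.174]
ee_rot: [-2.175, -2.265, -0.001]
force: [-0.4, 0.8, 0.9]
width: 0.493
gripper_force: 0.0
now [ 0.5991 -0.3718  0.1744] yaw 1.6115 tilt [-6.e-04  9.e-04 -1.e+00] t 20.2 | shift tool [-0.0003  0.0009 -0.0056] turn z 0.0017 j7 0.20836073433084973
[[321.05135657 201.05248283]
 [322.94688634 225.98566538]
 [319.09280883 175.29038247]]
```

View pics/w4.png

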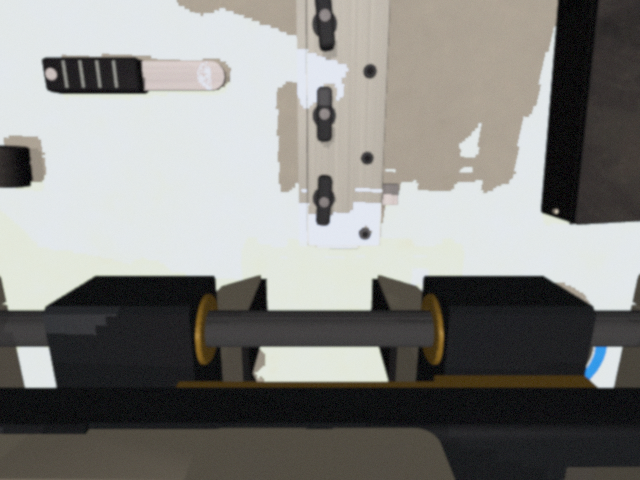

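The feeler lies flat at (45–225, 75), clear of the block, and the pin is out at (390,195). The right button is at about (324,200).

Run:
```python
from h import *
P=pose("wrist");im=cv2.imread("pics/w4.png");m=(im.max(2)<75).astype(np.uint8);m[:,:305]=0;m[:,345:]=0
for c in cv2.findContours(m,0,2)[0]:
    if cv2.contourArea(c)>150 and cv2.boundingRect(c)[1]<240:
        (x,y,w,h)=cv2.boundingRect(c);cols=[]
        bar=[]
        for r in list(range(y+4,y+16))+list(range(y+h-14,y+h-4)):
            q=np.where(m[r,x:x+w])[0]+x;bar.append((r,q.mean()))
        s=np.polyfit(*zip(*bar),1);mid=(y+h/2)
        a=plane(P,[[np.polyval(s,y),y],[np.polyval(s,y+h),y+h]],.061);d=(a[0]-a[1])[:2]
        print((x,y,w,h),"centre",a.mean(0).round(4),"len",np.hypot(*d).round(4),"yaw bar",np.arctan2(d[1],d[0]).round(3))
c=plane(P,[[324.3,200.5]],.061)[0];print(c);rel([c[0],c[1],.058],np.pi/2+.039)
```

```text
(314, 176, 20, 48) centre [ 0.6016 -0.3433  0.061 ] len 0.0324 yaw bar 1.559
(314, 91, 20, 50) centre [ 0.6008 -0.2896  0.061 ] len 0.0307 yaw bar 1.461
(314, 0, 22, 51) centre [ 0.5974 -0.2377  0.061 ] len 0.0281 yaw bar 1.76
[ 0.60203314 -0.34334706  0.061     ]
now [ 0.5991 -0.3718  0.1744] yaw 1.6115 tilt [-6.e-04  9.e-04 -1.e+00] t 20.2 | shift tool [0.0282 0.0042 0.1165] turn z 0.0017 j7 0.20836073433084973
```

```bash
python3 -m pendant '[0.014,0.0017,0.04,0,0,0.05,0.03, 0.014,0.0017,0.04,0,0,0,0.03, 0,0,0.02,0,0,0,0.03, 0,0,0.01,0,0,0,0.03, 0,0,0.006,0,0,0,0.03, 0,0,0,0,0,0,0.03, 0,0,0,0,0,0,0.03]' 12
python3 -c "
from h import *
rel([.6014,-.3434,.058],1.56)"
```

```text
clock: 21.08
position: [0.6031, -0.3452, 0.0596]
ee_rot: [2.233, 2.208, 0.001]
force: [-1.2, 0.6, 0.5]
width: 0.324
gripper_force: 0.0
now [ 0.6031 -0.3452  0.0596] yaw 1.5593 tilt [ 1.4e-03 -7.0e-04 -1.0e+00] t 21.075 | shift tool [ 0.0018 -0.0017  0.0016] turn z -0.0007 j7 0.05923111448012569
```

```bash
python3 -m pendant '[0.0015,-0.0015,0.001,0,0,0,0.03, 0,0,0,0,0,0,0.0, 0,0,0,0,0,0,0.0, 0,0,0,0,0,0,0.0, 0,0,0,0,0,0,0.0]' 12
python3 -c "
from h import *
rel([.6014,-.3434,.058],1.56)"
```

```text
clock: 21.7
position: [0.6014, -0.3432, 0.0577]
ee_rot: [2.233, 2.209, 0.001]
force: [0.9, -0.4, -0.3]
width: 0.108
gripper_force: 12.0
now [ 0.6014 -0.3432  0.0577] yaw 1.5598 tilt [ 6.e-04 -1.e-04 -1.e+00] t 21.7 | shift tool [-0.0002  0.     -0.0003] turn z -0.0002 j7 0.05617249472733543
```

```bash
python3 -m pendant '[0,0,0,0,0,0.15,0, 0,0,0,0,0,0.15,0]'
python3 -m pendant '[0,0,0,0,0,0.18,0, 0,0,0,0,0,0.18,0, 0,0,0,0,0,0.18,0, 0,0,0,0,0,0.18,0, 0,0,0,0,0,0.18,0, 0,0,0,0,0,0.18,0, 0,0,0,0,0,0.14,0, 0,0,0,0,0,0,0, 0,0,0,0,0,0,0]'
python3 -c "
from h import *
rel([.6014,-.3434,.058],.039)"
```

```text
clock: 21.95
position: [0.602, -0.3433, 0.0578]
ee_rot: [2.542, 1.844, 0.002]
force: [4.6, -0.7, -3.9]
width: 0.101
gripper_force: 12.0
clock: 23.08
position: [0.6036, -0.3454, 0.0578]
ee_rot: [3.137, 0.061, 0.008]
force: [10.4, -7.4, -10.0]
width: 0.11
gripper_force: 12.0
now [ 0.6036 -0.3454  0.0578] yaw 0.0392 tilt [ 0.0053 -0.0035 -1.    ] t 23.075 | shift tool [-0.0021 -0.0021 -0.0002] turn z 0.0002 j7 -1.2219287831981196
```

```bash
python3 -m pendant '[0.002,0.002,0,0,0,0,0, 0,0,0,0,0,0,0]'
python3 -c "
from h import *
rel([.6014,-.3434,.058],.039)"
```

```text
clock: 23.32
position: [0.6037, -0.3455, 0.0577]
ee_rot: [3.14, 0.062, 0.002]
force: [4.2, -2.3, -2.0]
width: 0.108
gripper_force: 12.0
now [ 0.6037 -0.3455  0.0577] yaw 0.0397 tilt [ 1.1e-03 -5.0e-04 -1.0e+00] t 23.325 | shift tool [-0.0022 -0.0022 -0.0003] turn z 0.0007 j7 -1.2200164424499786
```

```bash
python3 -m pendant '[0.001,0.0005,0,0,0,0,0.03, 0,0,0,0,0,0,0.03, 0,0,0,0,0,0,0.03, 0,0,-0.02,0,0,0,0.03, 0,0,-0.03,0,0,0,0.03, -0.013,0,-0.04,0,0,0,0.03, -0.014,0,-0.03,0,0,0,0.03, 0,0.0,0,0,0,0,0.03, 0,0,0,0,0,0,0.03]'
python3 - <<'E'
from h import *
P,im=grab("wrist","w5")
u=proj(P,[.6037,-.345,.061])[0];print(u)
x,y=u.astype(int);c=im[y-110:y+40,x-100:x+200];cv2.imwrite("pics/w5c.png",cv2.resize(c,None,fx=2.6,fy=2.6,interpolation=2))
m=(im.max(2)<75).astype(np.uint8);m[275:]=0
for c in cv2.findContours(m,0,2)[0]:
    if 150<cv2.contourArea(c)<2500: print(cv2.boundingRect(c),np.round(cv2.minAreaRect(c)[2],1))
g=im.mean(2)
# bar edges per row
for r in range(y-28,y+26,4): 
    q=np.where(m[r,x-25:x+25])[0]
    if len(q): print(r,q.min()+x-25,q.max()+x-25)
rel([0,0,0],0)
E
```

```text
clock: 24.45
position: [0.5772, -0.3465, 0.1782]
ee_rot: [3.141, 0.063, 0.001]
force: [-0.0, -0.2, -1.2]
width: 0.328
gripper_force: 0.0
[320.13054782 201.07911966]
(499, 264, 33, 11) 90.0
(215, 191, 49, 19) 90.0
(133, 191, 52, 20) 87.3
(310, 178, 19, 48) 90.0
181 314 324
185 313 319
189 313 318
193 312 326
197 310 328
201 310 328
205 311 327
209 313 324
213 313 324
217 313 324
221 314 323
225 315 317
now [ 0.5771 -0.3463  0.1774] yaw 0.04 tilt [-5.e-04  4.e-04 -1.e+00] t 24.5 | shift tool [-0.5627 -0.3691  0.1778] turn z 0.04 j7 -1.1763578367133989
```

View pics/w5c.png

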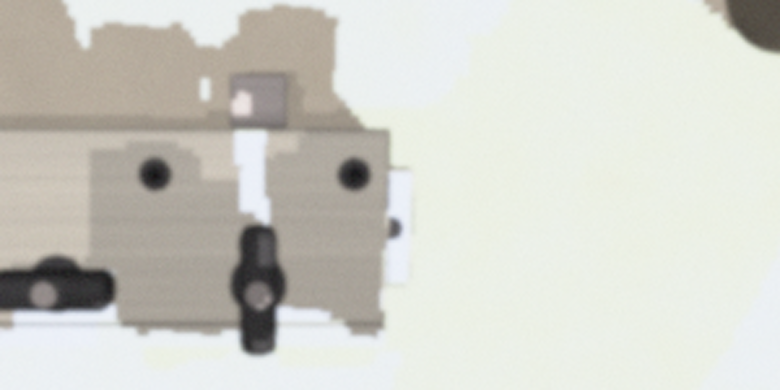

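The right button now points along its gap (crop (258,290)), aligned to within about 1°. The pin is out behind it (258,100) and the neighbouring button is still across, so I'll hand in.

```bash
python3 -c "
from cell import *
print(sign_off())"
```

```text
the job is handed in; nothing more can be done
None
```

The right gap is the clear one: its witness pin is pushed out, the feeler lies flat clear of the block, the right button points along its gap, the other two lie across theirs, and the job is handed in at about 24.5 s of the 67 s allowed.

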